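# Slide a panel blank out over the end of the ledge

## Robot

A 7-joint arm with a two-finger parallel gripper is mounted at the origin on the work surface. World frame = base frame: x ahead of the robot, y to its left, z up, the work surface at z = 0. Lengths are in m, angles in rad, forces in N, time in s.
With the tool pointing down it reaches from about 0.425 to 0.875 m from the base axis. Payload 8.4 kg.
Tool frame: the origin (TCP) lies midway between the tips of the shut fingers; the grasp point (between the pads) lies 19 mm behind it; z points along the fingers, y is the line along which they close (so a half turn about z gives the same grasp; the last joint's range is limited). The gripper opens to 87 mm and grips with 3 to 60 N. Pads are 19 mm wide; open, the fingers measure 117 mm over their backs; the gripper's body (75 mm by 190 mm) begins 51 mm behind the grasp point.
Start: joints at [1.062, 0.333, 0.04, 1.465, -0.013, 1.343, -0.059], TCP at [0.259, -0.596, 0.223] pointing down, gripper open.
Joint ranges: [-2.58, 2.58], [-0.38, 2.09], [-1.3, 1.39], [0.25, 2.4], [-1.5, 4.64], [0.08, 2.09], [-2.65, 2.65]. Speed limits (rad/s): [2.22, 2.22, 2.79, 2.79, 3.14, 3.14, 3.14].

## Interface

Orientations are given as [roll, pitch, yaw] about the fixed x, y, z axes, in that order (R = Rz(yaw) Ry(pitch) Rx(roll)).
In Python, from rig import ctrl gives the robot as it stands. The module is installed in compiled form; this text tells all that it offers.
- The arm moves only by the shell command python3 -m inch 'ROWS' [OPENING]. ROWS is JSON, a list that holds one entry, the list of rows, each a list of 6 numbers: the shift along the tool's x, y, z in mm, then the turn, a rotation vector about the tool's x, y, z in rad. A call has exactly 8 rows; each row shifts and turns the commanded pose from where the row before left it, along the tool's axes as they then stand; what a row does not reach is not made up. A row lasts 1/12 s, in which the tool goes at most 41.7 mm and 7.16 degrees, less where a joint would pass 70% of its speed; a pose out of reach is approached as far as the arm can. A call with a gripper value outside its range is refused whole. OPENING is the opening, from 0 (shut) to 1 (fully open), set as the call begins (- or left out, the last holds). The fingers move at their own pace and stop on an object; the grip force is fixed at half the most. Time passes only in rows, so rows that do not move let the fingers close, or fill a call up. It gives the time, the measured TCP pose, the force, the opening and the grip force at its end, in the units of the state.
- ctrl.get_state(): the state, without advancing time (a new reading comes with each control period).
- ctrl.grab_frame(name): name is "side" or "top"; returns a dict with "color" (420x560x3 uint8, red, green, blue), "camera_matrix" (3x3 intrinsics, pixels), "T" (4x4, takes a point from camera to world coordinates). Camera axes: x right, y down, z forward; pixel columns grow to the right and rows downward; lengths in m; the calibration is good to about 2 mm. A picture is of the moment at which its call begins. There is no depth.
- ctrl.hand_in(): hands the job in; it is judged then, once.
The state is a dict: "clock": time; "joint_positions": joint angles; "qd": joint speeds; "tau": joint torques, N m; "position": TCP position; "ee_rot": TCP orientation; "wrist_force": force on the tool from outside, world axes, zero at the start; "moment": the same for the moment, N m; "finger_gap": finger opening in m; "finger_force": force on a finger pad.
Only numpy, scipy, OpenCV 4.12 (cv2) and the standard library are available. Lean on these libraries where they do the work, as an engineer would, in place of code of your own. Each camera call takes 0.05 s, during which the arm holds its last target. There are 200 camera calls.

## Task

With the fingertips only, push the bare aluminium panel along the ledge until about a third of its length sticks out past the ledge's end on the side of the open dish, and leave it lying flat with its long edge up against the fence along the back of the ledge, so that the end is ready for deburring. Do not grasp or lift the panel, and leave everything else where it stands.

Things in the scene. Friction and masses are not known exactly. Their poses are not given: they have to be found in the camera images.
- ledge: The fixed dark steel ledge: a plain block 140 mm deep (its x) by 320 mm long (its y) with its flat top 60 mm above the table. A fence 12 mm thick and 12 mm high stands on the top along the whole of its far (+x) side; the fence's inner face is at x = +58 mm. Both ends (y = -160 mm and +160 mm) are open, and so is the side towards the robot. Origin: centre of the underside; it stands turned by up to 15 degrees.
- panel: The panel blank: a flat rectangular loose plate of bare aluminium with four small dark screw marks in its corners, 90 mm (its x) by 130 mm (its y) by 6 mm thick, about 190 g. Origin: centre of its underside. It starts flat on the ledge, near the middle of its length, a little off the fence and a little askew, its long side roughly along the ledge. It tips off the ledge if more than half of its length sticks out.
- dish: A shallow open round steel dish on the table close to one end of the ledge (either end), 100 mm across the rim and 28 mm high, lower than the ledge. Origin: centre of its underside.
- jar: A closed round jar with a black lid on the table at the ledge's other end, 60 mm across and 85 mm high, so 25 mm higher than the ledge's top; about 30 mm of space between them. Origin: centre of its underside. Leave it alone.
- knob: A small black control knob standing on the table between robot and ledge, 32 mm across, 20 mm high. Origin: underside centre. Leave it alone.
- adapter: A small brass connector adapter standing on the table between robot and ledge, 22 mm across, 34 mm high. Origin: underside centre. Leave it alone.
- screwdriver: A black-handled screwdriver, 180 mm long (its x), lying on the table behind the ledge. Leave it alone.
- meter: A grey hand meter lying on the table to the robot's right, 160 x 80 x 35 mm. Origin: underside centre. Leave it alone.
- spool: A white plastic spool standing on the table to the robot's left, 64 mm across, 40 mm high. Origin: underside centre. Leave it alone.
Mind the look-alikes: they are no part of the job. Several things look just like the dish: the one meant starts farthest to the robot's right. There is more than one size of the panel; the one meant has the size given above.

How it is judged:
At the end, for the whole second after the job is handed in: The panel lies flat and at rest on the ledge, sticking out past the ledge's end by 28 to 57 mm (a third is 43 mm) on the side where the dish stands, parallel to the fence within 0.06 rad and with its middle within 5 mm of where it would be when touching the fence (((y of dish in the frame of ledge above 0 m and y of panel in the frame of ledge between 0.123 and 0.152 m) or (y of dish in the frame of ledge below 0 m and y of panel in the frame of ledge between -0.152 and -0.123 m)) and x of panel in the frame of ledge above 0.008 m and angle between the y axis of panel and the y axis of ledge, either way round below 0.06 rad and angle between panel's own z axis and vertical below 0.05 rad and z of panel in the frame of ledge between 0.057 and 0.063 m and linear speed of panel below 0.01 m/s).
It fails at once if the panel was lifted (12 mm or more off the ledge's top) (z of panel in the frame of ledge above 0.072 m).
It fails at once if the panel was tipped (more than 0.2 rad) (angle between panel's own z axis and vertical above 0.2 rad).
It fails at once if the panel dropped off the ledge (z of panel in the frame of ledge below 0.045 m).
It fails at once if something other than the panel was moved by more than 25 mm (distance of any of dish, jar, knob, adapter, screwdriver, meter, spool from where it was at the start of the episode above 0.025 m).
It also fails if it takes over 51 s, if anything falls off the work surface, if the arm or the gripper's body presses on something with over 40 N, if the wrist force passes 120 N, or if a joint passes its speed limit or range.

## Working session

There is one attempt and no reset: what is moved stays moved. The work goes in short steps, Python scripts to look and compute and a shell command to move; the robot and the scene stay as the last step left them, time stands still between calls to the robot, and variables do not carry over. Pictures are saved under pics/ and viewed, at most 10 in all, crops included, and the job is handed in when it is done.

```bash
mkdir -p pics
python3 - <<'E'
from rig import ctrl
import cv2,numpy as np
for n in("top","side"):
    f=ctrl.grab_frame(n); cv2.imwrite(f"pics/{n}0.png",f["color"][...,::-1]); np.savez(f"pics/{n}0.npz",**f)
    print(n,f["camera_matrix"].round(1).tolist(),f["T"].round(3).tolist())
s=ctrl.get_state(); print({k:np.round(s[k],3).tolist() for k in("clock","position","ee_rot","finger_gap")})
E
```

```text
top [[429.6, 0.0, 277.5], [0.0, 429.6, 210.4], [0.0, 0.0, 1.0]] [[-0.021, -0.975, 0.219, 0.24], [-1.0, 0.021, -0.005, -0.01], [0.0, -0.219, -0.976, 1.327], [0.0, 0.0, 0.0, 1.0]]
side [[445.4, 0.0, 282.9], [0.0, 445.4, 202.4], [0.0, 0.0, 1.0]] [[-0.73, -0.461, 0.505, -0.061], [-0.684, 0.488, -0.543, 0.612], [0.004, -0.742, -0.671, 0.859], [0.0, 0.0, 0.0, 1.0]]
{'clock': 0.1, 'position': [0.259, -0.596, 0.222], 'ee_rot': [-3.14, 0.0, 0.41], 'finger_gap': 0.087}
```

View pics/top0.png

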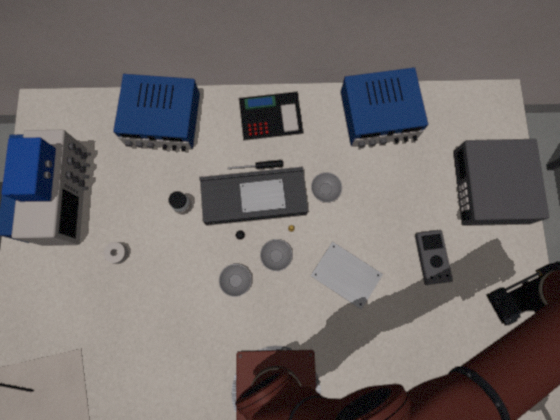

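View pics/side0.png

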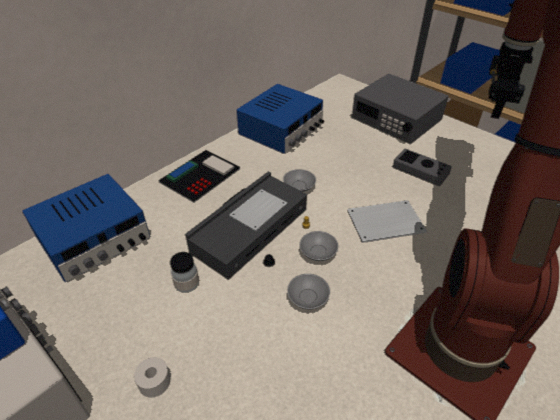

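Top view: the candidates for the panel are the plate on the ledge at (263,195) and the bigger plate on the table at (346,273). I choose the one on the ledge. The candidates for the dish are (326,187), (277,254) and (236,280). The farthest right is (326,187), at the ledge's -y end, and the jar (179,202) is at the +y end. In the side view the panel is at (259,209) and the dish at (299,181).

```bash
cat > h.py <<'E'
import numpy as np,cv2
def load(n): return dict(np.load(f"pics/{n}.npz"))
def ray(f,p):
    d=f["T"][:3,:3]@np.linalg.solve(f["camera_matrix"],[p[0],p[1],1]); return f["T"][:3,3],d
def cast(f,p,z):
    o,d=ray(f,p); return o+d*(z-o[2])/d[2]
def tri(f,p,g,q):
    A=[];b=[]
    for h,u in((f,p),(g,q)):
        o,d=ray(h,u); d=d/np.linalg.norm(d); P=np.eye(3)-np.outer(d,d); A.append(P);b.append(P@o)
    return np.linalg.lstsq(np.vstack(A),np.hstack(b),rcond=None)[0]
def blob(f,lo,hi,seed):
    g=cv2.cvtColor(f["color"],cv2.COLOR_RGB2GRAY); m=cv2.inRange(g,lo,hi)
    _,l=cv2.connectedComponents(m,connectivity=4); b=(l==l[seed[1],seed[0]]).astype(np.uint8)
    c=max(cv2.findContours(b,0,1)[0],key=cv2.contourArea)
    return c,cv2.minAreaRect(c)
E
python3 - <<'E'
from h import *
t,s=load("top0"),load("side0")
for f,n,sd in((t,"t",(263,195)),(s,"s",(259,209))):
    g=cv2.cvtColor(f["color"],cv2.COLOR_RGB2GRAY); print(n,g[sd[1],sd[0]-60:sd[0]+60:4])
    c,r=blob(f,110,255,sd); print(cv2.contourArea(c),cv2.boxPoints(r).round(1).tolist(), cv2.approxPolyDP(c,5,True)[:,0].tolist())
    c,r=blob(f,35,80,(225,200) if n=="t" else (215,225)); print("ledge",cv2.contourArea(c),cv2.approxPolyDP(c,4,True)[:,0].tolist())
a=t["color"][150:245,160:350]; cv2.imwrite("pics/crop.png",np.hstack([cv2.resize(a[...,::-1],None,fx=4,fy=4,interpolation=2)]))
b=s["color"][160:290,160:330]; cv2.imwrite("pics/crops.png",cv2.resize(b[...,::-1],None,fx=4,fy=4,interpolation=2))
E
```

```text
t [ 64  61  64  64  64  60  55  62  62  64 152 151 151 152 150 153 154 156
 152 152 140  62  65  65  65  63 122 161  87  94]
1161.5 [[239.10000610351562, 183.3000030517578], [281.79998779296875, 178.60000610351562], [285.0, 207.10000610351562], [242.3000030517578, 211.89999389648438]] [[281, 179], [240, 184], [243, 211], [284, 207]]
ledge 4822.5 [[303, 170], [201, 177], [204, 222], [305, 214]]
s [180 175 178 175 174  60  41  41  60 100 155 156 158 159 159 158 157 161
 155 153 123  55  65  38  30  44  31 174 184 184]
1126.0 [[229.1999969482422, 214.10000610351562], [267.8999938964844, 180.89999389648438], [286.70001220703125, 202.8000030517578], [248.0, 236.0]] [[286, 202], [261, 189], [230, 215], [256, 229]]
ledge 4931.5 [[310, 188], [298, 190], [268, 172], [189, 231], [187, 243], [227, 265], [306, 200], [303, 192]]
```

View pics/crop.png

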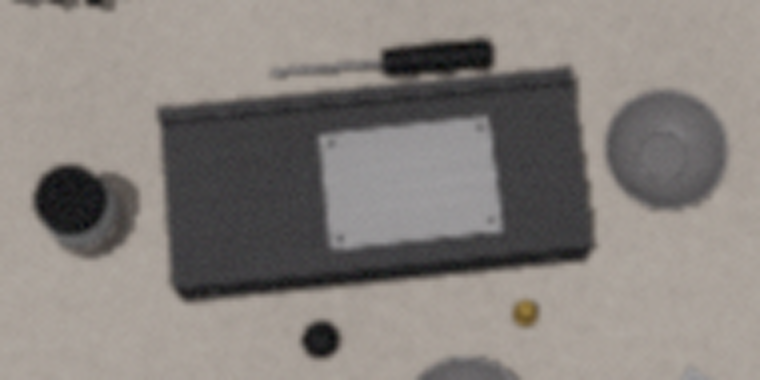

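View pics/crops.png

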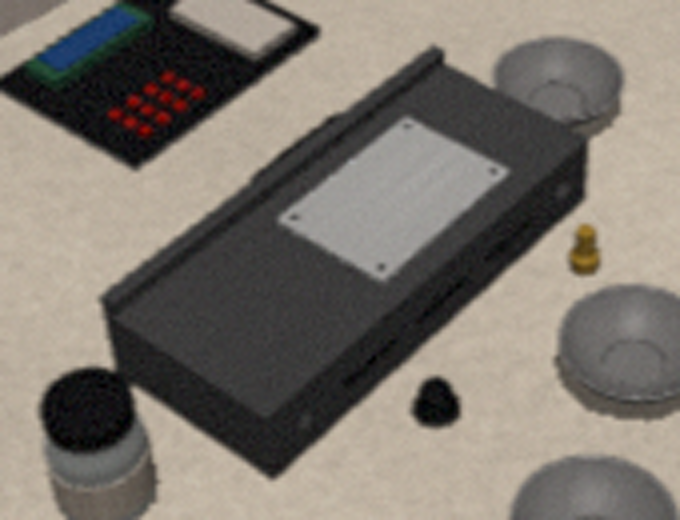

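The crops show one plate on the ledge, with four screw marks and its length along the ledge. Its corners in the top crop are (318,132), (490,117), (502,233) and (331,250). The ledge's top corners are about (172,285) and (590,248), and the fence's outer corners (158,108) and (572,70).

```bash
cat > m.py <<'E'
from h import *
t,s=load("top0"),load("side0")
T=lambda u,v:((u+.5)/4-.5+160,(v+.5)/4-.5+150)
S=lambda u,v:((u+.5)/4-.5+160,(v+.5)/4-.5+160)
pts=dict(nl=((172,285),(268,415)),nr=((590,248),(585,145)),fl=((158,108),(103,298)),fr=((572,70),(437,48)),
 pfl=((318,132),(278,218)),pfr=((490,117),(408,117)),pnr=((502,233),(510,172)),pnl=((331,250),(386,281)))
for k,(a,b) in pts.items():
    z=.066 if k[0]=='p' else .06 if k[0]=='n' else .072
    print(k,tri(t,T(*a),s,S(*b)).round(4),cast(t,T(*a),z).round(4),cast(s,S(*b),z).round(4))
for k,a,z in(("jar",(70,200),.085),("dish",(667,150),.028),("knob",(321,338),.02),("adapter",(526,312),.034)): print(k,cast(t,T(*a),z).round(3))
C=lambda k,z:(cast(t,T(*pts[k][0]),z)+cast(s,S(*pts[k][1]),z))/2
nl,nr,fl,fr=C("nl",.06),C("nr",.06),C("fl",.072),C("fr",.072)
d=(nl-nr)+(fl-fr); yaw=np.arctan2(-d[0],d[1]); c=(nl+nr+fl+fr)[:2]/4
R=np.array([[np.cos(yaw),-np.sin(yaw)],[np.sin(yaw),np.cos(yaw)]])
print("ledge",c,yaw,np.linalg.norm(nl-nr),np.linalg.norm(fl-fr))
P=[(C(k,.066)[:2]-c)@R for k in("pfl","pfr","pnr","pnl")]
print("panel in ledge",np.round(P,4).tolist(),np.mean(P,0)); e=P[0]-P[1]+P[3]-P[2]; print("ang",np.arctan2(-e[0],e[1]))
E
python3 m.py
```

```text
nl [0.496  0.2079 0.0571] [0.4974 0.2089 0.06  ] [0.4918 0.2084 0.06  ]
nr [ 0.5214 -0.1071  0.0494] [ 0.5192 -0.1062  0.06  ] [ 0.5137 -0.0977  0.06  ]
fl [0.6332 0.2197 0.066 ] [0.6328 0.2198 0.072 ] [0.6261 0.2219 0.072 ]
fr [ 0.6567 -0.0978  0.0669] [ 0.6564 -0.0966  0.072 ] [ 0.6505 -0.0938  0.072 ]
pfl [0.6113 0.097  0.0636] [0.6129 0.0985 0.066 ] [0.6065 0.0975 0.066 ]
pfr [ 0.6221 -0.034   0.0616] [ 0.6221 -0.0331  0.066 ] [ 0.6169 -0.0309  0.066 ]
pnr [ 0.5311 -0.0404  0.0624] [ 0.5308 -0.0399  0.066 ] [ 0.5278 -0.0377  0.066 ]
pnl [0.5196 0.088  0.0628] [0.5205 0.0889 0.066 ] [0.5153 0.0894 0.066 ]
jar [0.559 0.282 0.085]
dish [ 0.604 -0.172  0.028]
knob [0.461 0.1   0.02 ]
adapter [ 0.476 -0.057  0.034]
ledge [0.5734943  0.05806642] 0.07301683636427331 0.31136075474679414 0.31698338648846086
panel in ledge [[0.0391, 0.0372], [0.0393, -0.0932], [-0.0511, -0.0934], [-0.0532, 0.035]] [-0.00649759 -0.02859444]
ang 0.008712018498291705
```

Estimate: the ledge is centred near (0.576, 0.057) with yaw 0.073. In the ledge frame the panel sits at (-6.5, -29) mm. It needs about +20 mm in x to touch the fence and -109 mm in y. I will push the near long edge onto the fence with both open fingers first, then push the +y end with shut fingers.

```bash
python3 -m inch '[[[0,0,0,0,0,0.112],[0,0,0,0,0,0.112],[0,0,0,0,0,0.113],[16,-33,0,0,0,0],[16,-33,0,0,0,0],[16,-33,0,0,0,0],[16,-33,0,0,0,0],[16,-33,0,0,0,0]]]' 1
python3 -m inch '[[[16,-33,0,0,0,0],[16,-33,0,0,0,0],[16,-33,0,0,0,0],[16,-33,0,0,0,0],[16,-33,0,0,0,0],[16,-33,0,0,0,0],[16,-33,0,0,0,0],[16,-33,0,0,0,0]]]'
```

```text
clock: 0.77
position: [0.3269, -0.424, 0.2222]
ee_rot: [-3.141, 0.0, 0.073]
wrist_force: [0.3, -0.5, 0.0]
finger_gap: 0.0871
finger_force: 0.0
clock: 1.43
position: [0.4353, -0.1514, 0.2225]
ee_rot: [3.141, 0.0, 0.073]
wrist_force: [1.3, -0.5, 0.1]
finger_gap: 0.087
finger_force: 0.0
```

```bash
python3 -m inch '[[[13,-28,0,0,0,0],[13,-28,0,0,0,0],[13,-28,0,0,0,0],[13,-28,0,0,0,0],[13,-28,0,0,0,0],[13,-28,0,0,0,0],[0,0,35,0,0,0],[0,0,35,0,0,0]]]'
python3 -m inch '[[[0,0,30,0,0,0],[0,0,0,0,0,0],[0,0,0,0,0,0],[0,0,0,0,0,0],[0,0,0,0,0,0],[0,0,0,0,0,0],[0,0,0,0,0,0],[0,0,0,0,0,0]]]'
cat > look.py <<'E'
import sys; from rig import ctrl; from h import *
k=sys.argv[1]
for n in("top","side"):
    f=ctrl.grab_frame(n); np.savez(f"pics/{n}{k}.npz",**f)
t,s=load("top"+k),load("side"+k)
a=cv2.resize(t["color"][150:245,160:350,::-1],None,fx=4,fy=4,interpolation=2)[:, :760]
b=cv2.resize(s["color"][160:260,160:350,::-1],None,fx=2,fy=2,interpolation=2)
b=cv2.copyMakeBorder(b,0,0,0,760-b.shape[1],0)
cv2.imwrite(f"pics/l{k}.png",np.vstack([a,b]))
E
python3 look.py 1
```

```text
clock: 2.1
position: [0.5025, 0.0226, 0.1531]
ee_rot: [-3.141, -0.004, 0.077]
wrist_force: [0.2, -1.2, -1.2]
finger_gap: 0.0869
finger_force: 0.0
clock: 2.77
position: [0.5013, 0.02, 0.1235]
ee_rot: [3.141, -0.001, 0.073]
wrist_force: [0.2, -0.5, -0.4]
finger_gap: 0.0873
finger_force: 0.0
```

View pics/l1.png

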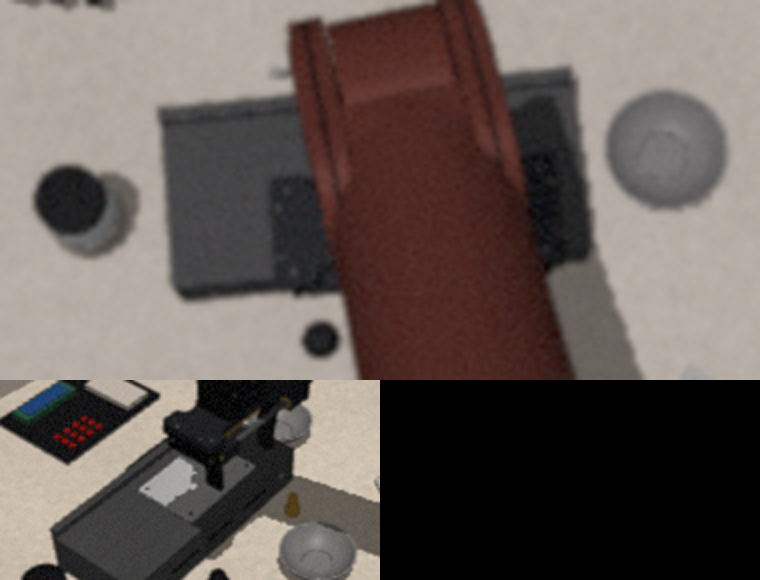

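The side view shows the open left finger above the near side of the panel. By the tool reading it is 15 mm clear of the panel's edge. I descend and push towards the fence.

```bash
python3 -m inch '[[[0,0,25,0,0,0],[0,0,25,0,0,0],[0,0,10,0,0,0],[0,0,0.5,0,0,0],[0,0,0,0,0,0],[0,0,0,0,0,0],[0,0,0,0,0,0],[0,0,0,0,0,0]]]'
python3 -m inch '[[[3,0,0,0,0,0],[3,0,0,0,0,0],[3,0,0,0,0,0],[3,0,0,0,0,0],[2,0,0,0,0,0],[2,0,0,0,0,0],[2,0,0,0,0,0],[2,0,0,0,0,0]]]'
```

```text
clock: 3.53
position: [0.5017, 0.0201, 0.0632]
ee_rot: [3.141, -0.002, 0.073]
wrist_force: [0.7, 0.8, 0.0]
finger_gap: 0.0872
finger_force: 0.0
clock: 4.2
position: [0.5207, 0.0215, 0.0619]
ee_rot: [3.142, 0.001, 0.073]
wrist_force: [-1.2, 0.5, 0.4]
finger_gap: 0.0867
finger_force: 0.6
```

```bash
python3 -m inch '[[[2,0,0,0,0,0],[2,0,0,0,0,0],[2,0,0,0,0,0],[2,0,0,0,0,0],[1,0,0,0,0,0],[1,0,0,0,0,0],[1,0,0,0,0,0],[1,0,0,0,0,0]]]'
python3 -m inch '[[[0.5,0,0,0,0,0],[0.5,0,0,0,0,0],[0.5,0,0,0,0,0],[0.5,0,0,0,0,0],[0.5,0,0,0,0,0],[0.5,0,0,0,0,0],[0,0,0,0,0,0],[0,0,0,0,0,0]]]'
```

```text
clock: 4.87
position: [0.5327, 0.0224, 0.0621]
ee_rot: [-3.142, 0.0, 0.073]
wrist_force: [-0.4, -0.6, -1.1]
finger_gap: 0.0876
finger_force: 0.3
clock: 5.53
position: [0.5355, 0.0226, 0.062]
ee_rot: [3.142, 0.0, 0.073]
wrist_force: [-1.6, -0.4, 0.9]
finger_gap: 0.0873
finger_force: 1.0
```

```bash
python3 -m inch '[[[0.5,0,0,0,0,0],[0.5,0,0,0,0,0],[0.5,0,0,0,0,0],[0.5,0,0,0,0,0],[0.5,0,0,0,0,0],[0.5,0,0,0,0,0],[0,0,0,0,0,0],[0,0,0,0,0,0]]]'
python3 -m inch '[[[0.5,0,0,0,0,0],[0.5,0,0,0,0,0],[0.5,0,0,0,0,0],[0.5,0,0,0,0,0],[0,0,0,0,0,0],[0,0,0,0,0,0],[0,0,0,0,0,0],[0,0,0,0,0,0]]]'
```

```text
clock: 6.2
position: [0.536, 0.0225, 0.0617]
ee_rot: [3.141, 0.006, 0.073]
wrist_force: [-14.5, -1.7, 10.0]
finger_gap: 0.087
finger_force: 7.0
clock: 6.87
position: [0.5363, 0.0224, 0.0616]
ee_rot: [3.14, 0.009, 0.073]
wrist_force: [-21.0, -2.7, 16.9]
finger_gap: 0.0873
finger_force: 10.9
```

The panel met the fence at TCP x 0.536, as the estimate predicted. I back off, rise, shut the fingers and go to the +y end.

```bash
python3 -m inch '[[[-6,0,0,0,0,0],[-6,0,0,0,0,0],[0,0,-20,0,0,0],[0,0,-20,0,0,0],[17,-26,0,0,0,0],[17,-26,0,0,0,0],[18,-26,0,0,0,0],[18,-26,0,0,0,0]]]'
python3 -m inch '[[[0,0,0,0,0,0],[0,0,0,0,0,0],[0,0,0,0,0,0],[0,0,0,0,0,0],[0,0,0,0,0,0],[0,0,0,0,0,0],[0,0,0,0,0,0],[0,0,0,0,0,0]]]' 0
python3 look.py 2
```

```text
clock: 7.53
position: [0.5922, 0.132, 0.1026]
ee_rot: [-3.141, -0.002, 0.072]
wrist_force: [0.7, -0.7, 0.7]
finger_gap: 0.0875
finger_force: 0.0
clock: 8.2
position: [0.591, 0.1304, 0.1022]
ee_rot: [3.141, -0.0, 0.072]
wrist_force: [-1.1, -0.1, 0.1]
finger_gap: 0.0419
finger_force: 0.0
```

View pics/l2.png

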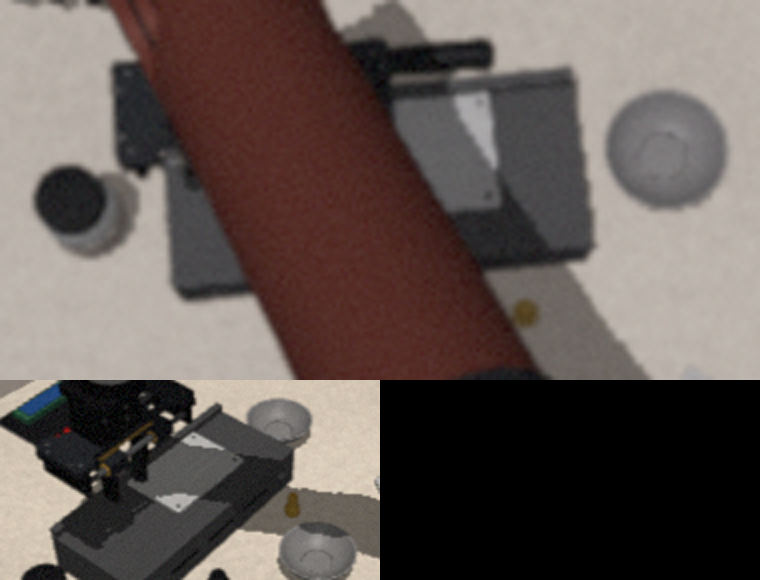

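The panel now lies against the fence: its right end in the crop runs (490,93) to (500,207). The fingers are still closing. I let them shut and descend 30 mm clear of the end.

```bash
python3 -m inch '[[[0,0,0,0,0,0],[0,0,0,0,0,0],[0,0,0,0,0,0],[0,0,0,0,0,0],[0,0,0,0,0,0],[0,0,0,0,0,0],[0,0,20,0,0,0],[0,0,19,0,0,0]]]' 0
python3 -m inch '[[[0,0,0,0,0,0],[0,0,0,0,0,0],[0,3,0,0,0,0],[0,3,0,0,0,0],[0,3,0,0,0,0],[0,3,0,0,0,0],[0,3,0,0,0,0],[0,0,0,0,0,0]]]'
```

```text
clock: 8.97
position: [0.592, 0.1311, 0.0637]
ee_rot: [-3.141, -0.003, 0.073]
wrist_force: [0.1, -0.3, -0.2]
finger_gap: 0.0007
finger_force: 0.0
clock: 9.63
position: [0.5922, 0.1148, 0.0632]
ee_rot: [3.141, -0.0, 0.072]
wrist_force: [-0.2, 0.2, -0.2]
finger_gap: 0.0006
finger_force: 0.0
```

```bash
python3 -m inch '[[[0,4,0,0,0,0],[0,4,0,0,0,0],[0,4,0,0,0,0],[0,4,0,0,0,0],[0,4,0,0,0,0],[0,4,0,0,0,0],[0,4,0,0,0,0],[0,4,0,0,0,0]]]'
python3 -m inch '[[[0,5,0,0,0,0],[0,5,0,0,0,0],[0,5,0,0,0,0],[0,5,0,0,0,0],[0,5,0,0,0,0],[0,4,0,0,0,0],[0,3,0,0,0,0],[0,2,0,0,0,0]]]'
python3 look.py 3
```

```text
clock: 10.3
position: [0.5944, 0.0837, 0.0631]
ee_rot: [-3.141, -0.0, 0.073]
wrist_force: [-0.5, 0.6, -0.5]
finger_gap: 0.0001
finger_force: 0.5
clock: 10.97
position: [0.5969, 0.0496, 0.0631]
ee_rot: [3.142, 0.0, 0.072]
wrist_force: [-0.8, 1.2, 0.5]
finger_gap: 0.0002
finger_force: 0.5
```

View pics/l3.png

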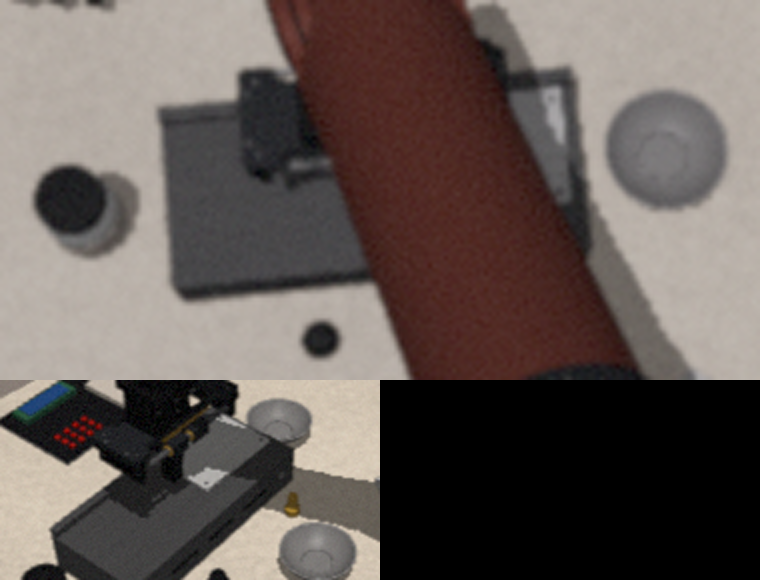

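The panel's leading edge is at crop (565,88) to (572,203), still parallel and on the fence, just short of the ledge's end at (580,130). I work out the rest.

Run:
```python
from m import *
print("----")
for a in((565,88),(572,203)):
    p=cast(t,T(*a),.066)[:2]; print(((p-np.array([.576,.057]))@R).round(4))
for k in("nr","fr","nl","fl"): 
    p=cast(t,T(*pts[k][0]),.06 if k[0]=="n" else .072)[:2]; print(k,((p-np.array([.576,.057]))@R).round(4))
```

```text
nl [0.496  0.2079 0.0571] [0.4974 0.2089 0.06  ] [0.4918 0.2084 0.06  ]
nr [ 0.5214 -0.1071  0.0494] [ 0.5192 -0.1062  0.06  ] [ 0.5137 -0.0977  0.06  ]
fl [0.6332 0.2197 0.066 ] [0.6328 0.2198 0.072 ] [0.6261 0.2219 0.072 ]
fr [ 0.6567 -0.0978  0.0669] [ 0.6564 -0.0966  0.072 ] [ 0.6505 -0.0938  0.072 ]
pfl [0.6113 0.097  0.0636] [0.6129 0.0985 0.066 ] [0.6065 0.0975 0.066 ]
pfr [ 0.6221 -0.034   0.0616] [ 0.6221 -0.0331  0.066 ] [ 0.6169 -0.0309  0.066 ]
pnr [ 0.5311 -0.0404  0.0624] [ 0.5308 -0.0399  0.066 ] [ 0.5278 -0.0377  0.066 ]
pnl [0.5196 0.088  0.0628] [0.5205 0.0889 0.066 ] [0.5153 0.0894 0.066 ]
jar [0.559 0.282 0.085]
dish [ 0.604 -0.172  0.028]
knob [0.461 0.1   0.02 ]
adapter [ 0.476 -0.057  0.034]
ledge [0.5734943  0.05806642] 0.07301683636427331 0.31136075474679414 0.31698338648846086
panel in ledge [[0.0391, 0.0372], [0.0393, -0.0932], [-0.0511, -0.0934], [-0.0532, 0.035]] [-0.00649759 -0.02859444]
ang 0.008712018498291705
----
[ 0.057  -0.1528]
[-0.0339 -0.1484]
nr [-0.0686 -0.1587]
fr [ 0.069  -0.1591]
nl [-0.0673  0.1572]
fl [0.0685 0.1582]
```

```bash
python3 -m inch '[[[0,3,0,0,0,0],[0,4,0,0,0,0],[0,4,0,0,0,0],[0,4,0,0,0,0],[0,4,0,0,0,0],[0,4,0,0,0,0],[0,4,0,0,0,0],[0,3,0,0,0,0]]]'
python3 -m inch '[[[0,4,0,0,0,0],[0,4,0,0,0,0],[0,3,0,0,0,0],[0,3,0,0,0,0],[0,2,0,0,0,0],[0,2,0,0,0,0],[0,1,0,0,0,0],[0,0,0,0,0,0]]]'
python3 -m inch '[[[0,-5,0,0,0,0],[0,-10,0,0,0,0],[0,0,-30,0,0,0],[0,0,-30,0,0,0],[0,-35,-20,0,0,0],[0,-35,0,0,0,0],[0,-35,0,0,0,0],[0,-20,0,0,0,0]]]' 1
python3 look.py 4
```

```text
clock: 11.73
position: [0.5991, 0.0195, 0.063]
ee_rot: [3.142, 0.0, 0.072]
wrist_force: [0.1, 0.9, -0.3]
finger_gap: 0.0003
finger_force: 0.5
clock: 12.4
position: [0.6005, 0.001, 0.0631]
ee_rot: [3.141, -0.0, 0.073]
wrist_force: [0.1, 0.0, -0.4]
finger_gap: 0.0007
finger_force: 0.0
clock: 13.07
position: [0.5891, 0.1469, 0.144]
ee_rot: [-3.139, -0.001, 0.077]
wrist_force: [-0.1, 0.8, -0.0]
finger_gap: 0.0458
finger_force: 0.0
```

View pics/l4.png

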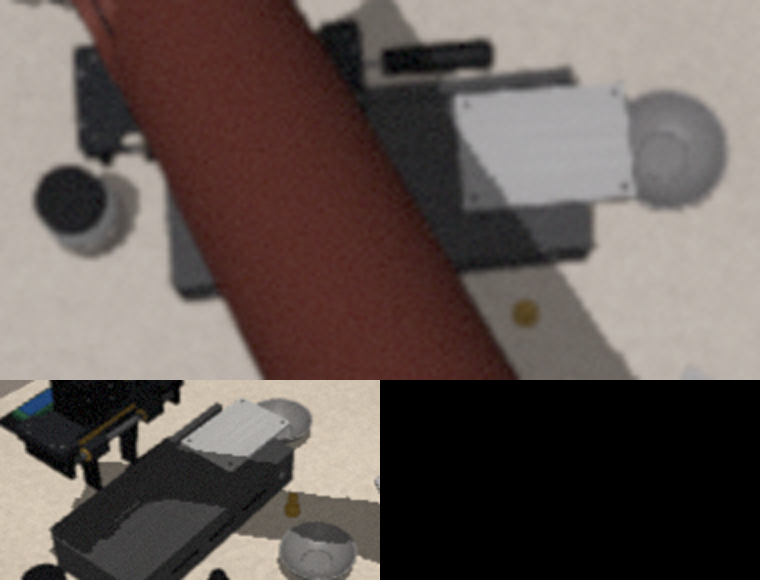

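The panel now overhangs above the dish. Its corners in the crop are (456,97), (624,86), (636,197) and (464,212).

```bash
cat > p.py <<'E'
from h import *
T=lambda u,v:((u+.5)/4-.5+160,(v+.5)/4-.5+150)
t=load("top4"); y=.073; R=np.array([[np.cos(y),-np.sin(y)],[np.sin(y),np.cos(y)]])
P=np.array([(cast(t,T(*a),.066)[:2]-[.576,.057])@R for a in((456,97),(624,86),(636,197),(464,212))])
print(P.round(4),P.mean(0).round(4)); e=P[0]-P[1]+P[3]-P[2]; print(np.arctan2(-e[0],e[1]))
E
python3 p.py
```

```text
[[ 0.0577 -0.0688]
 [ 0.0544 -0.198 ]
 [-0.0338 -0.1971]
 [-0.0332 -0.0664]] [ 0.0113 -0.1326]
-0.015402491660047882
```

The overhang is about 40 mm, with the leading end perhaps 2 mm off the fence. I seat it with one more gentle two-finger push on the long edge.

```bash
python3 -m inch '[[[-13.5,30.5,0,0,0,0],[-13.5,30.5,0,0,0,0],[-13.5,30.5,0,0,0,0],[-13.5,30.5,0,0,0,0],[-13.5,30.5,0,0,0,0],[-13.5,30.5,0,0,0,0],[-13.5,30.5,0,0,0,0],[0,0,0,0,0,0]]]' 1
python3 -m inch '[[[0,0,0,0,0,0],[0,0,0,0,0,0],[0,0,0,0,0,0],[0,0,0,0,0,0],[0,0,0,0,0,0],[0,0,0,0,0,0],[0,0,0,0,0,0],[0,0,0,0,0,0]]]'
```

```text
clock: 13.83
position: [0.5091, -0.0861, 0.1428]
ee_rot: [3.139, 0.002, 0.065]
wrist_force: [1.2, -1.0, -0.7]
finger_gap: 0.0867
finger_force: 0.0
clock: 14.5
position: [0.5116, -0.0787, 0.143]
ee_rot: [-3.141, 0.0, 0.073]
wrist_force: [-0.3, 0.0, -0.3]
finger_gap: 0.0871
finger_force: 0.0
```

```bash
python3 -m inch '[[[0,0,30,0,0,0],[0,0,30,0,0,0],[0,0,15,0,0,0],[0,0,5,0,0,0],[0,0,0,0,0,0],[4,0,0,0,0,0],[4,0,0,0,0,0],[4,0,0,0,0,0]]]'
python3 -m inch '[[[3,0,0,0,0,0],[3,0,0,0,0,0],[3,0,0,0,0,0],[2,0,0,0,0,0],[1,0,0,0,0,0],[1,0,0,0,0,0],[1,0,0,0,0,0],[0,0,0,0,0,0]]]'
```

```text
clock: 15.17
position: [0.5251, -0.0781, 0.0645]
ee_rot: [3.141, -0.002, 0.073]
wrist_force: [-0.5, 0.6, -0.1]
finger_gap: 0.0871
finger_force: 0.0
clock: 15.83
position: [0.5375, -0.077, 0.063]
ee_rot: [-3.142, 0.0, 0.073]
wrist_force: [-0.4, -0.1, 0.6]
finger_gap: 0.0873
finger_force: 0.0
```

```bash
python3 -m inch '[[[1,0,0,0,0,0],[1,0,0,0,0,0],[1,0,0,0,0,0],[0.5,0,0,0,0,0],[0.5,0,0,0,0,0],[0.5,0,0,0,0,0],[0.5,0,0,0,0,0],[0,0,0,0,0,0]]]'
python3 -m inch '[[[0.5,0,0,0,0,0],[0.5,0,0,0,0,0],[0.5,0,0,0,0,0],[0.5,0,0,0,0,0],[0,0,0,0,0,0],[0,0,0,0,0,0],[0,0,0,0,0,0],[0,0,0,0,0,0]]]'
```

```text
clock: 16.5
position: [0.5424, -0.0768, 0.063]
ee_rot: [3.142, 0.0, 0.073]
wrist_force: [-0.8, 0.4, 0.1]
finger_gap: 0.087
finger_force: 0.3
clock: 17.17
position: [0.544, -0.0766, 0.0629]
ee_rot: [3.142, 0.001, 0.073]
wrist_force: [-4.7, -0.4, 1.0]
finger_gap: 0.087
finger_force: 2.5
```

```bash
python3 -m inch '[[[0.5,0,0,0,0,0],[0.5,0,0,0,0,0],[0.5,0,0,0,0,0],[0,0,0,0,0,0],[0,0,0,0,0,0],[0,0,0,0,0,0],[0,0,0,0,0,0],[0,0,0,0,0,0]]]'
python3 -m inch '[[[-2,0,0,0,0,0],[-6,0,0,0,0,0],[-8,0,0,0,0,0],[0,0,-30,0,0,0],[0,0,-30,0,0,0],[0,0,-30,0,0,0],[0,-38,0,0,0,0],[0,-38,0,0,0,0]]]'
python3 -m inch '[[[0,-38,0,0,0,0],[0,-38,0,0,0,0],[0,-38,0,0,0,0],[0,-38,0,0,0,0],[0,-30,0,0,0,0],[0,0,0,0,0,0],[0,0,0,0,0,0],[0,0,0,0,0,0]]]'
python3 look.py 5
```

```text
clock: 17.83
position: [0.5443, -0.0766, 0.0627]
ee_rot: [3.141, 0.003, 0.073]
wrist_force: [-10.2, -1.9, 6.7]
finger_gap: 0.0872
finger_force: 5.1
clock: 18.5
position: [0.5258, -0.003, 0.1553]
ee_rot: [3.14, -0.005, 0.068]
wrist_force: [2.3, 1.1, -0.1]
finger_gap: 0.0867
finger_force: 0.0
clock: 19.17
position: [0.5112, 0.179, 0.153]
ee_rot: [3.141, -0.0, 0.073]
wrist_force: [0.2, 0.0, 1.1]
finger_gap: 0.0868
finger_force: 0.0
```

View pics/l5.png

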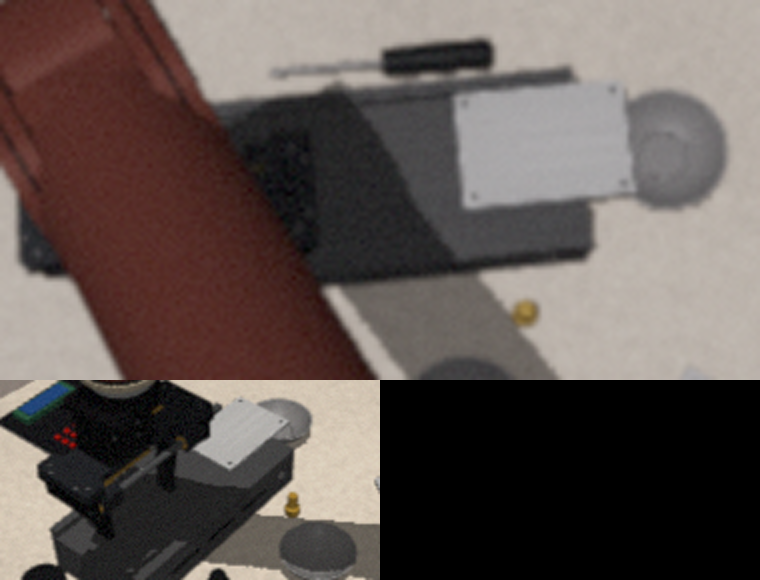

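The panel lies flat along the fence with corners at about (455,95), (624,82), (636,192) and (464,209), overhanging by about 40 mm. The dish, adapter and screwdriver have not moved. I hand it in.

```bash
python3 -c "
from rig import ctrl
print(ctrl.hand_in())"
```

```text
the job is handed in; nothing more can be done
None
```

I pushed the panel against the fence with about 40 mm sticking out past the ledge's dish end, lying flat. The last picture showed nothing else disturbed, and the job was handed in at about 19 s; no verdict came back.

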